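# Fish a dropped nut out from under the drying shelf

## Robot

A 6-joint arm with a two-finger parallel gripper is mounted at the origin on the work surface. World frame = base frame: x ahead of the robot, y to its left, z up, the work surface at z = 0. Lengths are in m, angles in rad, forces in N, time in s.
With the tool pointing down it reaches from about 0.35 to 0.85 m from the base axis. Payload 8.1 kg.
Tool frame: the origin (TCP) lies at the very end of the fingers, on their centre line; the grasp point (between the pads) lies robot.grip_point_offset behind it (robot.grip_point_offset is the distance from the TCP to the grasp point, in m); z points along the fingers, y is the line along which they close (so a half turn about z gives the same grasp; the last joint's range is limited). The gripper opens to 93 mm and grips with 3 to 60 N. Pads are 15 mm wide; open, the fingers measure 128 mm over their backs; the gripper's body (75 mm by 188 mm) begins 65 mm behind the grasp point.
Start: joints at [1.244, 0.13, 1.488, -0, 1.523, -0.085], TCP at [0.144, 0.583, 0.219] pointing down, gripper open.
Joint ranges: [-2.96, 2.96], [-0.89, 2.26], [0.02, 2.5], [-1.34, 4.48], [0, 2.73], [-2.66, 2.66]. Speed limits (rad/s): [2.39, 2.39, 2.79, 3.14, 3.14, 3.14].

## Interface

Orientations are given as a rotation vector (axis times angle).
In Python, from plant import robot, eyes gives the robot as it stands. The module is installed in compiled form; this text tells all that it offers.
- The arm moves only by the tool apply_moves, never from a script. Its argument "steps" is one flat list of numbers, 7 for each row, row after row: the shift along the tool's x, y, z in units of 30 mm (1.0 is 30 mm), then the turn, a rotation vector about the tool's x, y, z in units of 6 degrees (1.0 is 6 degrees), then the opening in per cent of the stroke, from 0 (shut) to 100 (fully open). In form: [dx, dy, dz, ax, ay, az, fingers, dx, dy, dz, ax, ay, az, fingers, ...]. A call has 1 to 12 rows; each row shifts and turns the commanded pose from where the row before left it, along the tool's axes as they then stand; what a row does not reach is not made up. A row lasts 1/12 s, in which the tool goes at most 41.7 mm and 7.16 degrees, less where a joint would pass 70% of its speed; a pose out of reach is approached as far as the arm can. A call is refused whole if a number of a shift passes 1 or a number of a turn 1, either way. A call with a gripper value outside its range is refused whole. The fingers move at their own pace and stop on an object; "grip_force" is the grip in N (left out, the last holds). Time passes only in rows, so rows that do not move let the fingers close. It gives the time, the measured TCP pose, the force, the opening and the grip force at its end, in the units of the state.
- robot.read_state(): the state, without advancing time (a new reading comes with each control period).
- eyes.read_camera(name): name is "side" or "top"; returns the picture (400x640x3 uint8, red, green, blue); there is no depth.
- eyes.calibration(name): a dict with "K" (3x3 intrinsics, pixels), "R" (3x3) and "t" (3): a world point X has camera coordinates R X + t. Camera axes: x right, y down, z forward; pixel columns grow to the right and rows downward; lengths in m; the calibration is good to about 2 mm. A picture is of the moment at which its call begins. calibration takes no time and is no camera call.
- robot.close_job(): hands the job in; it is judged then, once.
Trained networks look in the newest picture that a camera, given by its name, has taken for a name from the list of things; names that differ only in an ending like _2 or _b are one class to them, and where a whole thing is asked for, a point or a joint stands for the part that bears it (a point fixed in the world has none). Each returns a list of dicts, best first, with "conf" (0 to 1); they miss things now and then, are a little off and sometimes report something else, mostly with a low value. They report only what shows in the picture. A call takes as long as a camera call. They do not tell look-alikes from the thing itself.
- eyes.search_frame(camera, thing): "rect" ([left, top, width, height] in pixels, round what is visible of it).
- eyes.place_of(camera, thing): "xy" ([column, row] in pixels: a listed point, or the origin of a listed thing).
The state is a dict: "t": time; "q": joint angles; "dq": joint speeds; "joint_torque": joint torques, N m; "tool_pos": TCP position; "orientation": TCP orientation; "force": force on the tool from outside, world axes, zero at the start; "wrist_torque": the same for the moment, N m; "opening": finger opening in m; "gripper_force": force on a finger pad.
Only numpy, scipy, OpenCV 4.12 (cv2) and the standard library are available. Lean on these libraries where they do the work, as an engineer would, in place of code of your own. Each camera call takes 0.05 s, during which the arm holds its last target. There are 200 camera calls.

## Task

A steel hex nut has slid under the low slatted drying shelf, where a hand cannot get at it. Take the loose flat wooden batten, sweep it under the shelf and drag the nut out through the open side onto the bench, not touching the nut with the fingers until it is out; then lay the batten flat on the open bench, clear of the shelf, and put the nut in the small-parts tray. Leave the pots on the shelf and the glaze jar where they stand, and keep the tray upright.

Things in the scene. Friction and masses are not known exactly. Their poses are not given: they have to be found in the camera images.
- shelf: low slatted wooden drying shelf fixed to the bench: 320 mm (its x) by 190 (its y), 54 mm high; origin at the centre of its footprint on the bench, z up. The 40 mm high space under it is open only on its +y side. Side boards 20 mm thick close both x ends (inner faces at x = +-140 mm, over the whole depth) and an 18 mm back board the -y side (inner face at y = -77 mm).
- shelf_mouth (a point): middle of the shelf's open edge, on the bench (95 mm along the shelf's +y from its centre); no leg or sill stands in the 280 mm wide opening. The shelf's top is five slats along x, 22 mm wide, 14 mm thick (z 40 to 54 mm), with gaps of 20 mm, through which the nut is partly seen from above.
- nut_center (a point): centre (half-way up) of the dropped plain steel hex nut: 30 mm across flats, 35 mm across corners, 16 mm high, about 65 g, flat on the bench, on which it slides. At the start under the shelf, within 75 mm of the middle of its width and 50 to 115 mm in from the open edge. z along its hole; its pairs of flats face along its x axis and at 60 and 120 degrees to it.
- batten_center (a point): centre (half-way up) of the loose wooden batten, a plain straight flat stick 300 mm long (along its x), 30 mm wide (y), 10 mm thick (z), about 60 g, lying flat on the bench at the start on the shelf's open side.
- batten_end1 (a point): middle of the batten's end face at its +x end (150 mm from its centre, 5 mm above its underside).
- batten_end2 (a point): middle of the batten's end face at its -x end.
- tray: open dark steel small-parts tray, loose on the bench, 450 g: 140 mm (x) by 104 mm (y), 26 mm high, walls and floor 3 mm; origin at the centre of its underside, z up. A few bolts lie along y near its +x end (x = 40 to 60 mm, up to 20 mm high); the rest of it is empty.
- tray_in (a point): middle of the tray's empty part, on its inner floor (15 mm towards -x from the tray's centre, 3 mm above the bench).
- vase: dark grey unfired bottle vase, 68 mm across, 116 mm high, standing loose on the slats, origin at the centre of its foot; not to be disturbed.
- teabowl: clay tea bowl, 74 mm across the rim, 54 mm across the foot, 55 mm high, standing loose on the slats, origin at the centre of its foot; not to be disturbed.
- jar: white glaze jar with a lid, 72 mm across, 95 mm high, loose on the bench, origin at the centre of its foot; it and the tray stand one to the left and one to the right of the work, either way round; not to be disturbed.
Things that resemble listed ones, but are neither listed nor needed, are in the scene too. There is more than one size of the tray; the job needs the middle-sized.

How it is judged:
By the outcome, as a careful person would: the job done as asked, in the order asked, and still so for the second after the job is handed in, with the robot touching nothing.
It also fails if it takes over 61 s, if anything falls off the work surface, if the arm or the gripper's body presses on something with over 40 N, if the wrist force passes 120 N, or if a joint passes its speed limit or range.

## Working session

There is one attempt and no reset: what is moved stays moved. The work goes in short steps, Python scripts to look and compute and a tool call to move; the robot and the scene stay as the last step left them, time stands still between calls to the robot, and variables do not carry over. Pictures are saved under pics/ and viewed, at most 10 in all, crops included, and the job is handed in when it is done.

Besides the shell and the picture viewer there is one more tool, called after "Call:" in YAML: its name, and indented under it one key for each argument. apply_moves: Moves the arm, as the interface text tells. Its arguments: {"type":"object","properties":{"steps":{"type":"array"},"grip_force":{"type":"number"}},"required":["steps"]}

```bash
mkdir -p pics
cat > h.py <<'E'
from plant import robot, eyes
import numpy as np, cv2
from scipy.spatial.transform import Rotation as Ro
def cal(n):
    c=eyes.calibration(n); return np.array(c["K"]),np.array(c["R"]),np.array(c["t"]).ravel()
def ray(n,uv,z):
    K,R,t=cal(n); d=R.T@np.linalg.inv(K)@np.array([uv[0],uv[1],1.]); o=-R.T@t
    return o+d*(z-o[2])/d[2]
def proj(n,X):
    K,R,t=cal(n); p=K@(R@np.array(X,float)+t); return p[:2]/p[2]
def snap(n,f,crop=None,s=1):
    im=eyes.read_camera(n)[:,:,::-1]
    if crop: x,y,w,h=crop; im=im[y:y+h,x:x+w]
    cv2.imwrite(f,cv2.resize(im,None,fx=s,fy=s,interpolation=cv2.INTER_CUBIC))
E
python3 - <<'E'
from h import *
for n in("top","side"):
    snap(n,f"pics/{n}0.png",None,1.25)
    K,R,t=cal(n); print(n,-R.T@t,K[0,0])
    for th,z in [("shelf_mouth",0),("shelf",0),("nut_center",.008),("batten_center",.005),("batten_end1",.005),("batten_end2",.005),("tray",0),("tray_in",.003),("vase",.054),("teabowl",.054),("jar",0)]:
        print(th,[(np.round(d["xy"]).tolist(),round(d["conf"],2),ray(n,d["xy"],z)[:2].round(3).tolist()) for d in eyes.place_of(n,th)[:4]])
s=robot.read_state();print(s["t"],s["tool_pos"],s["orientation"],robot.grip_point_offset,s["opening"])
E
```

```text
top [ 0.24549141 -0.03143442  1.20253294] 381.89050525482645
shelf_mouth []
shelf [([334.0, 166.0], 0.82, [0.562, -0.099]), ([429.0, 197.0], 0.46, [0.456, -0.4])]
nut_center [([338.0, 153.0], 0.45, [0.603, -0.111])]
batten_center [([226.0, 170.0], 0.91, [0.553, 0.253])]
batten_end1 [([249.0, 131.0], 0.97, [0.683, 0.181]), ([205.0, 215.0], 0.78, [0.406, 0.313]), ([428.0, 196.0], 0.15, [0.456, -0.395])]
batten_end2 [([249.0, 131.0], 0.97, [0.683, 0.181]), ([205.0, 215.0], 0.78, [0.406, 0.313]), ([428.0, 196.0], 0.15, [0.456, -0.395])]
tray [([430.0, 194.0], 0.78, [0.466, -0.403]), ([412.0, 272.0], 0.74, [0.222, -0.332]), ([475.0, 176.0], 0.65, [0.521, -0.555])]
tray_in [([416.0, 267.0], 0.91, [0.235, -0.344]), ([474.0, 177.0], 0.72, [0.518, -0.549]), ([432.0, 197.0], 0.68, [0.455, -0.41])]
vase [([342.0, 193.0], 0.92, [0.463, -0.118])]
teabowl [([348.0, 129.0], 0.94, [0.666, -0.141])]
jar [([162.0, 190.0], 0.95, [0.49, 0.456])]
side [ 0.00449157 -1.08814748  0.77618221] 379.3277482340759
shelf_mouth [([339.0, 196.0], 0.68, [0.57, 0.006])]
shelf [([349.0, 210.0], 0.79, [0.562, -0.094])]
[... 432 characters left out ...]
.28, [0.549, 0.279])]
tray [([281.0, 279.0], 0.8, [0.224, -0.325]), ([369.0, 271.0], 0.76, [0.469, -0.396]), ([415.0, 304.0], 0.75, [0.518, -0.552]), ([368.0, 275.0], 0.39, [0.458, -0.408])]
tray_in [([366.0, 273.0], 0.97, [0.458, -0.404]), ([412.0, 304.0], 0.83, [0.511, -0.552]), ([288.0, 279.0], 0.76, [0.243, -0.335]), ([308.0, 168.0], 0.5, [0.547, 0.257])]
vase [([367.0, 273.0], 0.69, [0.429, -0.448]), ([339.0, 169.0], 0.68, [0.623, 0.116]), ([330.0, 208.0], 0.66, [0.471, -0.126])]
teabowl [([379.0, 196.0], 0.79, [0.666, -0.126])]
jar [([282.0, 154.0], 0.63, [0.494, 0.448])]
1.2 [0.1436578  0.58254413 0.21864082] [ 3.78882786e-01  3.11865300e+00 -4.21444101e-05] 0.0188 0.09309081737153889
```

View pics/top0.png

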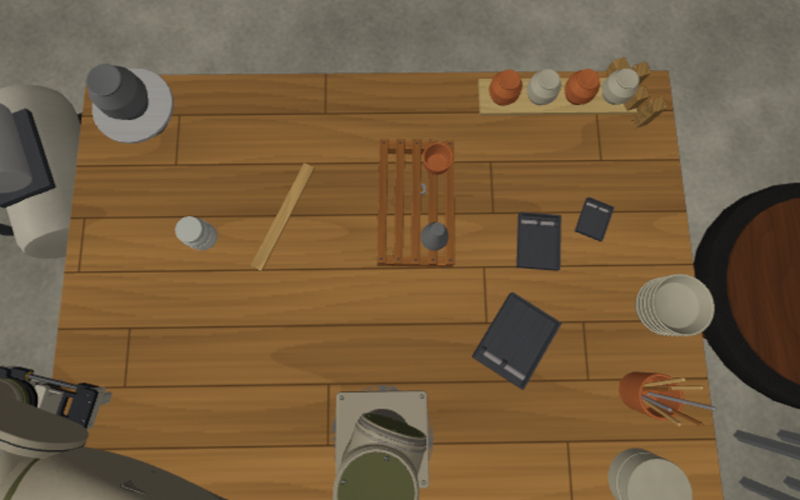

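View pics/side0.png

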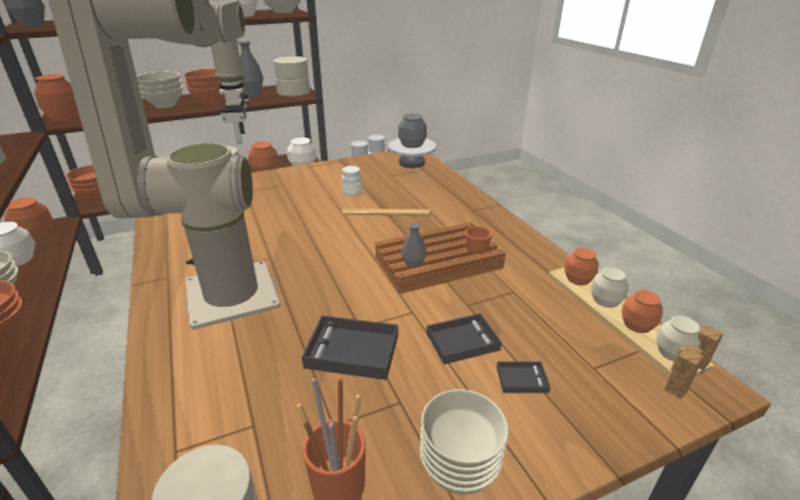

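The top view shows the shelf at px (333,162) of the 640 image, opening towards image left (+y). The nut shows between slats at about (338,151), and the batten runs (249,131) to (205,215).

Possible mistakes:
- **Trays:** the large one is at (412,272), the middle one at (430,194) and the small one at (475,176). I choose the middle one, about 105x140 mm.
- **Batten:** the slats and the plank under the pots at the back look similar. The loose stick at (226,170) is the one.
- **Nut:** the bolts in the trays look similar.

I'll check this with one close crop with overlays.

Run:
```python
from h import *
im=eyes.read_camera("top")[:,:,::-1]
x0,y0,w,h,s=195,95,265,150,3
c=cv2.resize(im[y0:y0+h,x0:x0+w],None,fx=s,fy=s,interpolation=cv2.INTER_CUBIC)
def poly(P,col):
    q=np.array([(proj("top",p)-[x0,y0]+.5)*s for p in P]).astype(int); cv2.polylines(c,[q],True,col,1)
def box(cx,cy,yaw,a,b,z,col):
    cs,sn=np.cos(yaw),np.sin(yaw)
    poly([(cx+cs*u*a/2-sn*v*b/2,cy+sn*u*a/2+cs*v*b/2,z) for u,v in((1,1),(1,-1),(-1,-1),(-1,1))],col)
box(.562,-.097,0,.32,.19,.054,(255,255,0))
e1,e2=np.array([.683,.181]),np.array([.406,.313]);m=(e1+e2)/2
print(m,np.degrees(np.arctan2(*(e1-e2)[::-1])),np.linalg.norm(e1-e2))
box(*m,np.arctan2(*(e1-e2)[::-1]),.3,.03,.01,(0,255,0))
box(.464,-.403,0,.14,.104,.026,(0,0,255))
poly([(.605+.0175*np.cos(a),-.111+.0175*np.sin(a),.016) for a in np.arange(0,6.28,.3)],(255,0,255))
cv2.imwrite("pics/c1.png",c)
```

```text
[0.5445 0.247 ] -25.479401045622012 0.306843608374038
```

View pics/c1.png

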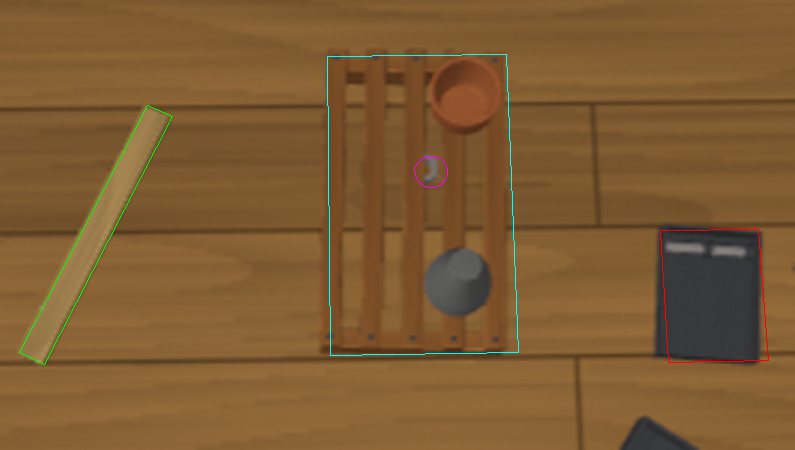

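```bash
cat >> h.py <<'E'
from scipy.linalg import logm
def pose():
    s=robot.read_state(); T=np.eye(4); T[:3,:3]=Ro.from_rotvec(s["orientation"]).as_matrix(); T[:3,3]=s["tool_pos"]; return T,s
def Tt(x,y,z,yaw):
    a=np.radians(yaw);c,n=np.cos(a),np.sin(a); T=np.eye(4)
    T[:3,:3]=np.array([[c,n,0],[n,-c,0],[0,0,-1]]); T[:3,3]=x,y,z; return T
def plan(tg,n,T=None):
    "constant row (move units) taking the pose T to tg in n rows"
    if T is None: T,s=pose(); print("t",round(s["t"],2),"p",np.round(s["tool_pos"],4),"yaw",round(np.degrees(np.arctan2(T[1,0],T[0,0])),2),"F",np.round(s["force"],1),"op",round(s["opening"],4),"g",s["gripper_force"])
    D=np.linalg.inv(T)@Tt(*tg); w=Ro.from_matrix(D[:3,:3]).as_rotvec()
    R1=Ro.from_rotvec(w/n).as_matrix(); M=sum(np.linalg.matrix_power(R1,k) for k in range(n))
    d=np.linalg.solve(M,D[:3,3])
    print(n,"x",np.round(d/.03,3),np.round(np.degrees(w)/n/6,3)); return Tt(*tg)
E
python3 - <<'E'
from h import *
g=np.array([.5445,.247])+.085*np.array([-.9027,.430]); print(g)
T=plan((*g,.06,154.5),18); plan((*g,.002,154.5),5,T)
E
```

```text
[0.4677705 0.28355  ]
t 1.25 p [0.1437 0.5826 0.2186] yaw 166.14 F [-0.2  0.8 -0.1] op 0.093 g 0.0
18 x [-0.751 -0.324  0.294] [0.    0.    0.108]
5 x [0.    0.    0.387] [0. 0. 0.]
```

Call:
apply_moves:
  steps: [-0.751, -0.324, 0.294, 0, 0, 0.108, 100, -0.751, -0.324, 0.294, 0, 0, 0.108, 100, -0.751, -0.324, 0.294, 0, 0, 0.108, 100, -0.751, -0.324, 0.294, 0, 0, 0.108, 100, -0.751, -0.324, 0.294, 0, 0, 0.108, 100, -0.751, -0.324, 0.294, 0, 0, 0.108, 100, -0.751, -0.324, 0.294, 0, 0, 0.108, 100, -0.751, -0.324, 0.294, 0, 0, 0.108, 100, -0.751, -0.324, 0.294, 0, 0, 0.108, 100, -0.751, -0.324, 0.294, 0, 0, 0.108, 100, -0.751, -0.324, 0.294, 0, 0, 0.108, 100, -0.751, -0.324, 0.294, 0, 0, 0.108, 100]

```text
t: 2.25
tool_pos: [0.3674, 0.3896, 0.1126]
orientation: [0.59, 3.085, 0.0]
force: [0.7, -0.2, 0.3]
opening: 0.093
gripper_force: 0.0
```

Call:
apply_moves:
  steps: [-0.751, -0.324, 0.294, 0, 0, 0.108, 100, -0.751, -0.324, 0.294, 0, 0, 0.108, 100, -0.751, -0.324, 0.294, 0, 0, 0.108, 100, -0.751, -0.324, 0.294, 0, 0, 0.108, 100, -0.751, -0.324, 0.294, 0, 0, 0.108, 100, -0.751, -0.324, 0.294, 0, 0, 0.108, 100, 0, 0, 0, 0, 0, 0, 100, 0, 0, 0, 0, 0, 0, 100, 0, 0, 0, 0, 0, 0, 100]

```text
t: 3.0
tool_pos: [0.4675, 0.2839, 0.0601]
orientation: [-0.694, -3.064, -0.0]
force: [-0.0, -0.0, 0.2]
opening: 0.0929
gripper_force: 0.0
```

Run:
```python
from h import *
plan((.4678,.2836,.003,154.5),5)
snap("top","pics/c2.png",(180,100,160,150),4)
```

```text
t 3.0 p [0.4675 0.2839 0.0601] yaw 154.46 F [-0.  -0.   0.2] op 0.0929 g 0.0
5 x [-0.002 -0.001  0.38 ] [ 0.    -0.001 -0.001]
```

View pics/c2.png

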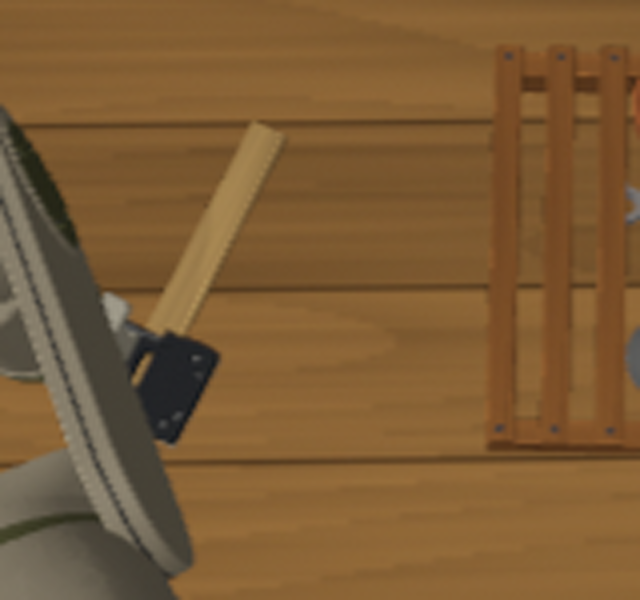

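The gripper sits centred over the batten at about (185,370) in the crop. The batten tip is at (268,128), and the nut shows at (632,203). Going down to grip.

Call:
apply_moves:
  steps: [0, 0, 0.38, 0, 0, 0, 100, 0, 0, 0.38, 0, 0, 0, 100, 0, 0, 0.38, 0, 0, 0, 100, 0, 0, 0.38, 0, 0, 0, 100, 0, 0, 0.38, 0, 0, 0, 100, 0, 0, 0, 0, 0, 0, 100, 0, 0, 0, 0, 0, 0, 15, 0, 0, 0, 0, 0, 0, 15, 0, 0, 0, 0, 0, 0, 15, 0, 0, 0, 0, 0, 0, 15, 0, 0, 0, 0, 0, 0, 15, 0, 0, 0, 0, 0, 0, 15]
  grip_force: 50

```text
t: 4.05
tool_pos: [0.4677, 0.2835, 0.0029]
orientation: [0.694, 3.064, 0.0]
force: [0.0, 0.5, -0.7]
opening: 0.0577
gripper_force: 0.0
```

Call:
apply_moves:
  steps: [0, 0, 0, 0, 0, 0, 15, 0, 0, 0, 0, 0, 0, 15, 0, 0, -0.4, 0, 0, 0, 15, 0, 0, -0.4, 0, 0, 0, 15, 0, 0, 0, 0, 0, 0, 15]

```text
t: 4.47
tool_pos: [0.4699, 0.2846, 0.0306]
orientation: [0.693, 3.06, 0.005]
force: [0.7, 0.8, 1.2]
opening: 0.0239
gripper_force: 0.0
```

Run:
```python
from h import *
plan((.375,.16,.025,123),12)
for n in("top","side"):
  for th in("batten_end1","batten_center"):
    eyes.read_camera(n)
    print(n,[(ray(n,d["xy"],.025)[:2].round(3).tolist(),round(d["conf"],2)) for d in eyes.place_of(n,th)[:3]])
snap("side","pics/s2.png",(240,120,200,150),3)
```

```text
t 4.47 p [0.4699 0.2846 0.0306] yaw 154.48 F [0.7 0.8 1.2] op 0.0239 g 0.0
12 x [-0.021 -0.44   0.015] [0.004 0.002 0.437]
top [([0.674, 0.18], 0.88)]
top [([0.542, 0.247], 0.8)]
side [([0.656, 0.147], 0.8), ([0.408, 0.305], 0.62)]
side [([0.545, 0.228], 0.89)]
```

View pics/s2.png

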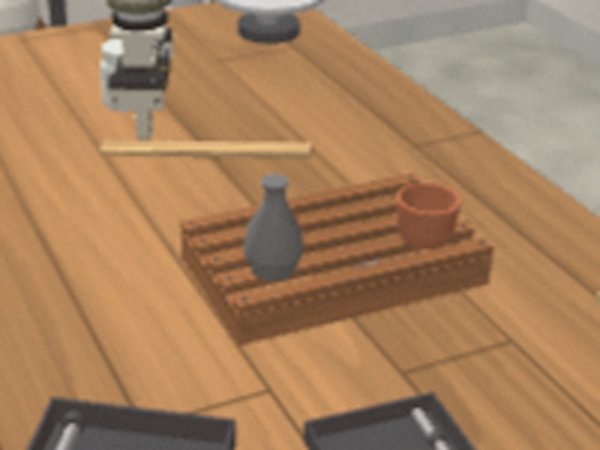

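The fingers were slow and had not closed when I lifted, so the batten still lies in place. I'll reopen, go down and wait longer.

Call:
apply_moves:
  steps: [0, 0, -0.4, 0, 0, 0, 70, 0, 0, 0, 0, 0, 0, 70, 0, 0, 0, 0, 0, 0, 70, 0, 0, 0, 0, 0, 0, 70, 0, 0, 0, 0, 0, 0, 70, 0, 0, 0, 0, 0, 0, 70, 0, 0, 0, 0, 0, 0, 70]

```text
t: 5.5
tool_pos: [0.4675, 0.2835, 0.0387]
orientation: [-0.694, -3.064, 0.0]
force: [-0.3, -0.2, 0.3]
opening: 0.0566
gripper_force: 0.0
```

Run:
```python
from h import *
plan((.4678,.2836,.002,154.5),4)
eyes.read_camera("top")
for th in("batten_end1","batten_center"):
    print([(ray("top",d["xy"],.005)[:2].round(3).tolist(),round(d["conf"],2)) for d in eyes.place_of("top",th)[:3]])
```

```text
t 5.5 p [0.4675 0.2835 0.0387] yaw 154.48 F [-0.3 -0.2  0.3] op 0.0566 g 0.0
4 x [-0.002  0.002  0.305] [-0.001 -0.001 -0.001]
[([0.687, 0.185], 0.91)]
[([0.543, 0.251], 0.81), ([0.559, -0.1], 0.66)]
```

Call:
apply_moves:
  steps: [0, 0, 0.3, 0, 0, 0, 70, 0, 0, 0.3, 0, 0, 0, 70, 0, 0, 0.3, 0, 0, 0, 70, 0, 0, 0.3, 0, 0, 0, 70, 0, 0, 0, 0, 0, 0, 0, 0, 0, 0, 0, 0, 0, 0, 0, 0, 0, 0, 0, 0, 0, 0, 0, 0, 0, 0, 0, 0, 0, 0, 0, 0, 0, 0, 0, 0, 0, 0, 0, 0, 0, 0, 0, 0, 0, 0, 0, 0, 0, 0, 0, 0, 0, 0, 0, 0]
  grip_force: 50

```text
t: 6.65
tool_pos: [0.4677, 0.2835, 0.0029]
orientation: [0.694, 3.064, 0.0]
force: [0.2, -0.9, -1.3]
opening: 0.0295
gripper_force: 49.9
```

Call:
apply_moves:
  steps: [0, 0, 0, 0, 0, 0, 0, 0, 0, 0, 0, 0, 0, 0, 0, 0, 0, 0, 0, 0, 0]

```text
t: 6.9
tool_pos: [0.4677, 0.2835, 0.0029]
orientation: [0.694, 3.064, -0.0]
force: [0.5, -1.0, -0.0]
opening: 0.0294
gripper_force: 49.9
```

Run:
```python
from h import *
T=plan((.4677,.2835,.018,154.5),2); plan((.341,.218,.018,123),10,T)
```

```text
t 6.9 p [0.4677 0.2835 0.0029] yaw 154.48 F [ 0.5 -1.  -0. ] op 0.0294 g 49.948461055755615
2 x [-0.    -0.    -0.251] [-0.     0.    -0.002]
10 x [ 0.188 -0.443  0.   ] [0.    0.    0.525]
```

Call:
apply_moves:
  steps: [0, 0, -0.25, 0, 0, 0, 0, 0, 0, -0.25, 0, 0, 0, 0, 0.188, -0.443, 0, 0, 0, 0.525, 0, 0.188, -0.443, 0, 0, 0, 0.525, 0, 0.188, -0.443, 0, 0, 0, 0.525, 0, 0.188, -0.443, 0, 0, 0, 0.525, 0, 0.188, -0.443, 0, 0, 0, 0.525, 0, 0.188, -0.443, 0, 0, 0, 0.525, 0, 0.188, -0.443, 0, 0, 0, 0.525, 0, 0.188, -0.443, 0, 0, 0, 0.525, 0, 0.188, -0.443, 0, 0, 0, 0.525, 0, 0.188, -0.443, 0, 0, 0, 0.525, 0]

```text
t: 7.9
tool_pos: [0.3409, 0.2181, 0.0188]
orientation: [1.503, 2.758, 0.002]
force: [0.7, 0.7, -0.3]
opening: 0.0291
gripper_force: 50.0
```

Call:
apply_moves:
  steps: [0, 0, 0, 0, 0, 0, 0, 0, 0, 0, 0, 0, 0, 0, 0, 0, 0, 0, 0, 0, 0]

```text
t: 8.15
tool_pos: [0.3422, 0.2186, 0.0188]
orientation: [1.496, 2.761, 0.003]
force: [0.5, 0.5, -0.4]
opening: 0.0293
gripper_force: 50.0
```

Run:
```python
from h import *
T=plan((.341,.218,.006,123),2); plan((.45,.05,.006,123),10,T)
L=.235
a,b=np.array([.341,.218]),np.array([.45,.05])
tip=a+L*np.array([.545,-.839]);print(tip,proj("top",(*tip,.02)),proj("side",(*tip,.02)))
ims=[]
for n in("top","side"):
    im=eyes.read_camera(n)[:,:,::-1]
    d=eyes.place_of(n,"batten_end1"); print(n,[(np.round(e["xy"]),round(e["conf"],2),ray(n,e["xy"],.02)[:2].round(3)) for e in d[:3]])
    if n=="top": d=eyes.place_of(n,"nut_center"); print([(np.round(e["xy"],1),round(e["conf"],2),ray(n,e["xy"],.008)[:2].round(3)) for e in d])
    c=im[110:260,190:390] if n=="top" else im[120:270,240:440]
    ims.append(cv2.resize(c,None,fx=2,fy=2,interpolation=cv2.INTER_CUBIC))
cv2.imwrite("pics/b3.png",np.hstack(ims))
```

```text
t 8.15 p [0.3422 0.2186 0.0188] yaw 123.08 F [ 0.5  0.5 -0.4] op 0.0293 g 49.95213210582733
2 x [ 0.002 -0.024  0.213] [0.011 0.002 0.007]
10 x [-0.668 -0.     0.   ] [ 0.  0. -0.]
[0.469075 0.020835] [297.55844507 193.4567436 ] [312.69313639 195.65900136]
top [(array([298., 190.]), 0.56, array([0.479, 0.021]))]
[(array([335.9, 151.1]), 0.35, array([ 0.61 , -0.104]))]
side [(array([312., 193.]), 0.85, array([0.476, 0.038])), (array([253., 176.]), 0.71, array([0.304, 0.257]))]
```

View pics/b3.png

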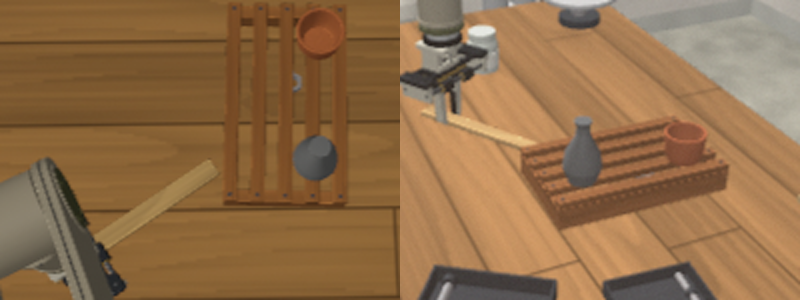

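Call:
apply_moves:
  steps: [0, -0.02, 0.21, 0, 0, 0, 0, 0, -0.02, 0.21, 0, 0, 0, 0, -0.668, 0, 0, 0, 0, 0, 0, -0.668, 0, 0, 0, 0, 0, 0, -0.668, 0, 0, 0, 0, 0, 0, -0.668, 0, 0, 0, 0, 0, 0, -0.668, 0, 0, 0, 0, 0, 0, -0.668, 0, 0, 0, 0, 0, 0, -0.668, 0, 0, 0, 0, 0, 0, -0.668, 0, 0, 0, 0, 0, 0, 0, 0, 0, 0, 0, 0, 0, 0, 0, 0, 0, 0, 0, 0]

```text
t: 9.4
tool_pos: [0.427, 0.0824, 0.0045]
orientation: [-1.502, -2.758, 0.001]
force: [-0.6, -0.0, -0.1]
opening: 0.0293
gripper_force: 50.0
```

Run:
```python
from h import *
plan((.45,.05,.006,123),3)
snap("top","pics/b4.png",(260,110,140,120),4)
```

```text
t 9.4 p [0.427  0.0824 0.0045] yaw 122.87 F [-0.6 -0.  -0.1] op 0.0293 g 49.951552748680115
3 x [-0.441  0.019 -0.017] [-0.003 -0.002 -0.007]
```

View pics/b4.png

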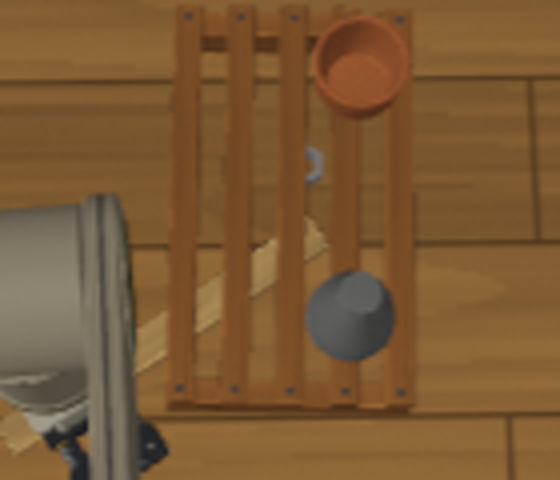

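Call:
apply_moves:
  steps: [-0.44, 0.02, -0.01, 0, 0, 0, 0, -0.44, 0.02, -0.01, 0, 0, 0, 0, -0.44, 0.02, 0, 0, 0, 0, 0, 0, 0, 0, 0, 0, -0.2, 0, 0, 0, 0, 0, 0, -0.4, 0, 0, 0, 0, 0, 0, -0.4, 0, 0, 0, 0, 0, 0, -0.4, 0, 0, 0, 0, 0, 0, -0.4, 0, 0, 0, 0, 0, 0, -0.4, 0, 0, 0, 0, 0, 0, -0.4, 0, 0, 0, 0, 0, 0, -0.4, 0, 0, 0, 0, 0, 0, -0.2, 0]

```text
t: 10.45
tool_pos: [0.45, 0.0509, 0.0057]
orientation: [-1.014, -2.973, 0.0]
force: [0.4, -1.2, -0.9]
opening: 0.0289
gripper_force: 49.9
```

Run:
```python
from h import *
plan((.45,.05,.006,180),10)
snap("top","pics/b5.png",(260,110,140,120),4)
```

```text
t 10.45 p [0.45   0.0509 0.0057] yaw 142.34 F [ 0.4 -1.2 -0.9] op 0.0289 g 49.937002658843994
10 x [-0.001 -0.003 -0.001] [-0.    -0.001 -0.628]
```

View pics/b5.png

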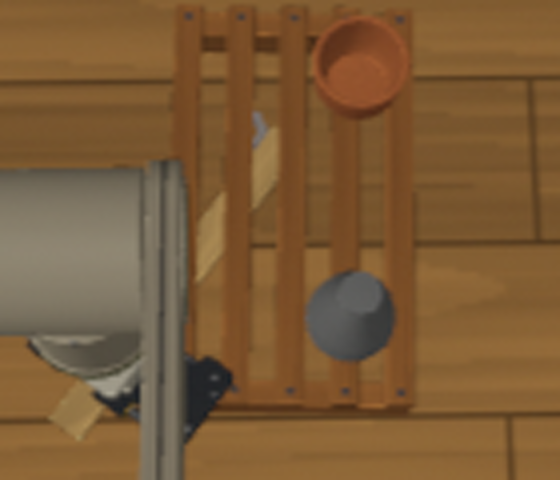

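The nut, visible at crop (258,130), rides on the batten's outer flank as planned. Continuing the rotation.

Call:
apply_moves:
  steps: [0, 0, 0, 0, 0, -0.4, 0, 0, 0, 0, 0, 0, -0.6, 0, 0, 0, 0, 0, 0, -0.6, 0, 0, 0, 0, 0, 0, -0.6, 0, 0, 0, 0, 0, 0, -0.6, 0, 0, 0, 0, 0, 0, -0.6, 0, 0, 0, 0, 0, 0, -0.6, 0, 0, 0, 0, 0, 0, -0.6, 0, 0, 0, 0, 0, 0, -0.6, 0, 0, 0, 0, 0, 0, -0.6, 0, 0, 0, 0, 0, 0, -0.5, 0, 0, 0, 0, 0, 0, -0.3, 0]

```text
t: 11.5
tool_pos: [0.4503, 0.0509, 0.0058]
orientation: [0.052, -3.141, -0.0]
force: [0.1, -0.4, -0.4]
opening: 0.0287
gripper_force: 49.9
```

Call:
apply_moves:
  steps: [0, 0, 0, 0, 0, -0.4, 0, 0, 0, 0, 0, 0, -0.4, 0, 0, 0, 0, 0, 0, 0, 0, 0, 0, 0, 0, 0, 0, 0]

```text
t: 11.83
tool_pos: [0.4503, 0.0509, 0.0058]
orientation: [0.178, -3.136, -0.0]
force: [-0.4, 0.1, -0.6]
opening: 0.0293
gripper_force: 50.0
```

Run:
```python
from h import *
plan((.45,.05,.006,185),10)
for n in("top","side"):
    im=eyes.read_camera(n)[:,:,::-1]
    d=eyes.place_of(n,"nut_center"); print(n,[(np.round(e["xy"],1),round(e["conf"],2),ray(n,e["xy"],.008)[:2].round(3)) for e in d])
    if n=="top": cv2.imwrite("pics/b6.png",cv2.resize(im[100:220,240:400],None,fx=4,fy=4,interpolation=cv2.INTER_CUBIC))
```

```text
t 11.83 p [0.4503 0.0509 0.0058] yaw -173.51 F [-0.4  0.1 -0.6] op 0.0293 g 49.95164215564728
10 x [ 0.001 -0.003 -0.001] [ 0.    -0.     0.025]
top [(array([275.5, 136.1]), 0.46, array([0.663, 0.092]))]
side [(array([345.1, 178.3]), 0.61, array([0.65 , 0.108]))]
```

View pics/b6.png

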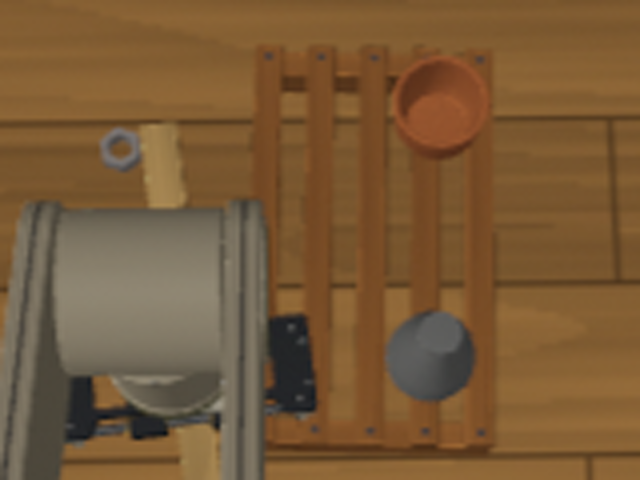

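The nut is out on the bench at crop (120,150), clear of the shelf edge at column 258, and the pots are unmoved. Next I lift the batten over the nut and lay it down farther left.

Run:
```python
from h import *
print(ray("top",(240+120/4,100+150/4),.008), ray("top",(240+120/4,100+150/4),.016))
T=plan((.4503,.0509,.05,186.5),2); T=plan((.40,.24,.05,186.5),8,T); plan((.40,.24,.004,186.5),4,T)
```

```text
[0.65872533 0.11040071 0.008     ] [0.65595783 0.10945082 0.016     ]
t 12.03 p [0.4503 0.0508 0.0059] yaw -173.47 F [-0.7 -0.2 -0.6] op 0.0298 g 49.951903223991394
2 x [ 0.     0.002 -0.736] [ 0.    -0.     0.002]
8 x [0.119 0.807 0.   ] [0. 0. 0.]
4 x [0.    0.    0.383] [0. 0. 0.]
```

Call:
apply_moves:
  steps: [0, 0, -0.74, 0, 0, 0, 0, 0, 0, -0.74, 0, 0, 0, 0, 0, 0, 0, 0, 0, 0, 0, 0.119, 0.807, 0, 0, 0, 0, 0, 0.119, 0.807, 0, 0, 0, 0, 0, 0.119, 0.807, 0, 0, 0, 0, 0, 0.119, 0.807, 0, 0, 0, 0, 0, 0.119, 0.807, 0, 0, 0, 0, 0, 0.119, 0.807, 0, 0, 0, 0, 0, 0.119, 0.807, 0, 0, 0, 0, 0, 0.119, 0.807, 0, 0, 0, 0, 0, 0, 0, 0, 0, 0, 0, 0]

```text
t: 13.03
tool_pos: [0.3986, 0.243, 0.0499]
orientation: [0.183, -3.136, -0.002]
force: [0.5, -0.6, -0.5]
opening: 0.0291
gripper_force: 50.0
```

Call:
apply_moves:
  steps: [0, 0, 0.39, 0, 0, 0, 0, 0, 0, 0.39, 0, 0, 0, 0, 0, 0, 0.39, 0, 0, 0, 0, 0, 0, 0.38, 0, 0, 0, 0, 0, 0, 0, 0, 0, 0, 0, 0, 0, 0, 0, 0, 0, 0, 0, 0, 0, 0, 0, 0, 70, 0, 0, 0, 0, 0, 0, 70, 0, 0, 0, 0, 0, 0, 70, 0, 0, 0, 0, 0, 0, 70, 0, 0, 0, 0, 0, 0, 70, 0, 0, 0, 0, 0, 0, 70]

```text
t: 14.03
tool_pos: [0.3999, 0.24, 0.004]
orientation: [-0.18, 3.136, 0.0]
force: [0.3, 0.3, 0.3]
opening: 0.0633
gripper_force: 0.0
```

Run:
```python
from h import *
T=plan((.40,.24,.09,186.5),3)
eyes.read_camera("top")
for e in eyes.place_of("top","nut_center")[:3]: print(e["xy"],e["conf"],ray("top",e["xy"],.008))
im=eyes.read_camera("top")[:,:,::-1]
cv2.imwrite("pics/n1.png",cv2.resize(im[110:170,230:310],None,fx=8,fy=8,interpolation=cv2.INTER_CUBIC))
```

```text
t 14.03 p [0.3999 0.24   0.004 ] yaw -173.41 F [0.3 0.3 0.3] op 0.0633 g 0.0
3 x [-0.001  0.    -0.956] [0.    0.001 0.005]
[270.3, 137.2] 0.61 [0.65973904 0.10942874 0.008     ]
```

View pics/n1.png

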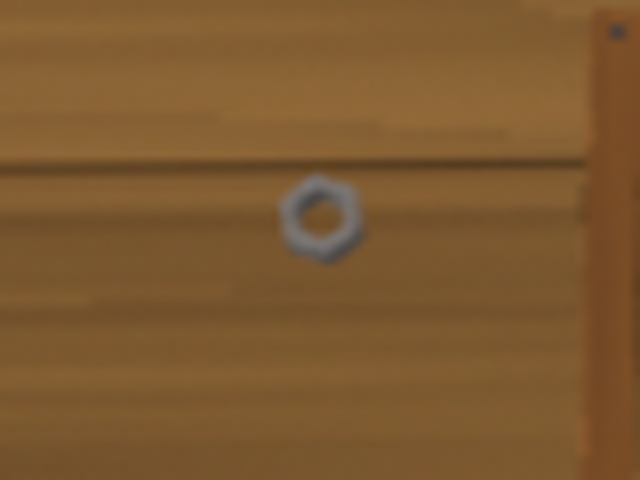

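Run:
```python
from h import *
N=(.659,.1095)
T=plan((.40,.24,.06,186.5),2);T=plan((*N,.06,186.5),10,T); plan((*N,.003,186.5),4,T)
```

```text
t 14.18 p [0.3998 0.24   0.0039] yaw -173.41 F [0.1 0.1 0.7] op 0.0648 g 0.0
2 x [-0.004  0.    -0.936] [0.    0.001 0.007]
10 x [-0.809 -0.53   0.   ] [0. 0. 0.]
4 x [-0.     0.     0.475] [0. 0. 0.]
```

Call:
apply_moves:
  steps: [0, 0, -0.9, 0, 0, 0, 70, 0, 0, -0.96, 0, 0, 0, 70, -0.809, -0.53, 0, 0, 0, 0, 70, -0.809, -0.53, 0, 0, 0, 0, 70, -0.809, -0.53, 0, 0, 0, 0, 70, -0.809, -0.53, 0, 0, 0, 0, 70, -0.809, -0.53, 0, 0, 0, 0, 70, -0.809, -0.53, 0, 0, 0, 0, 70, -0.809, -0.53, 0, 0, 0, 0, 70, -0.809, -0.53, 0, 0, 0, 0, 70, -0.809, -0.53, 0, 0, 0, 0, 70, -0.809, -0.53, 0, 0, 0, 0, 70]

```text
t: 15.18
tool_pos: [0.6602, 0.109, 0.0593]
orientation: [0.18, -3.136, -0.0]
force: [0.3, -0.5, 0.5]
opening: 0.0649
gripper_force: 0.0
```

Call:
apply_moves:
  steps: [0, 0, 0, 0, 0, 0, 70, 0, 0, 0, 0, 0, 0, 70, 0, 0, 0, 0, 0, 0, 70]

```text
t: 15.43
tool_pos: [0.6584, 0.1099, 0.0589]
orientation: [0.18, -3.135, -0.0]
force: [-0.6, 0.9, -0.5]
opening: 0.065
gripper_force: 0.0
```

Run:
```python
from h import *
plan((.659,.1095,.003,186.5),4)
ims=[]
for n in("top","side"):
    im=eyes.read_camera(n)[:,:,::-1]
    d=eyes.place_of(n,"nut_center"); print(n,[(np.round(e["xy"],1),round(e["conf"],2),ray(n,e["xy"],.008)[:2].round(3)) for e in d])
    c=im[110:260,190:390] if n=="top" else im[110:260,260:460]
    ims.append(cv2.resize(c,None,fx=2,fy=2,interpolation=cv2.INTER_CUBIC))
cv2.imwrite("pics/n2.png",np.hstack(ims))
```

```text
t 15.43 p [0.6584 0.1099 0.0589] yaw -173.43 F [-0.6  0.9 -0.5] op 0.065 g 0.0
4 x [-0.005 -0.004  0.466] [ 0.001 -0.003  0.003]
top []
side [(array([345.5, 177.5]), 0.4, array([0.655, 0.114]))]
```

View pics/n2.png

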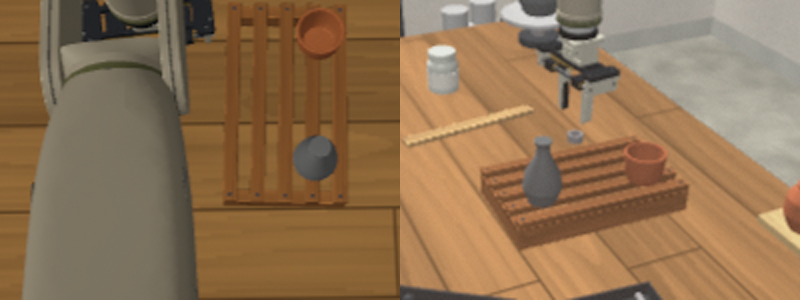

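The side view shows the batten lying flat at (470,125) and the nut at (575,136), directly between and below the fingers. Going down to grasp.

Call:
apply_moves:
  steps: [0, 0, 0.46, 0, 0, 0, 70, 0, 0, 0.46, 0, 0, 0, 70, 0, 0, 0.46, 0, 0, 0, 70, 0, 0, 0.46, 0, 0, 0, 70, 0, 0, 0, 0, 0, 0, 70, 0, 0, 0, 0, 0, 0, 0, 0, 0, 0, 0, 0, 0, 0, 0, 0, 0, 0, 0, 0, 0, 0, 0, 0, 0, 0, 0, 0, 0, 0, 0, 0, 0, 0, 0, 0, 0, 0, 0, 0, 0, 0, 0, 0, 0, 0, 0, 0, 0]
  grip_force: 30

```text
t: 16.63
tool_pos: [0.6591, 0.1097, 0.0045]
orientation: [-0.18, 3.136, -0.0]
force: [-0.5, 0.1, -0.5]
opening: 0.0297
gripper_force: 30.0
```

Call:
apply_moves:
  steps: [0, 0, 0, 0, 0, 0, 0, 0, 0, 0, 0, 0, 0, 0, 0, 0, 0, 0, 0, 0, 0, 0, 0, 0, 0, 0, 0, 0]

```text
t: 16.97
tool_pos: [0.6591, 0.1097, 0.0044]
orientation: [-0.18, 3.136, -0.0]
force: [0.8, 0.3, -0.3]
opening: 0.0296
gripper_force: 30.0
```

Run:
```python
from h import *
T=plan((.659,.1095,.24,186.5),8)
T=plan((.449,-.398,.24,180),24,T); T=plan((.449,-.398,.06,180),8,T); plan((.449,-.398,.008,180),4,T)
```

```text
t 16.97 p [0.6591 0.1097 0.0044] yaw -173.42 F [ 0.8  0.3 -0.3] op 0.0296 g 29.964829262726198
8 x [ 0.001 -0.001 -0.982] [-0.     0.     0.002]
24 x [ 0.333 -0.687  0.   ] [0.    0.    0.045]
8 x [0.   0.   0.75] [0. 0. 0.]
4 x [0.    0.    0.433] [0. 0. 0.]
```

Call:
apply_moves:
  steps: [0, 0, -0.98, 0, 0, 0, 0, 0, 0, -0.98, 0, 0, 0, 0, 0, 0, -0.98, 0, 0, 0, 0, 0, 0, -0.98, 0, 0, 0, 0, 0, 0, -0.98, 0, 0, 0, 0, 0, 0, -0.98, 0, 0, 0, 0, 0, 0, -0.98, 0, 0, 0, 0, 0, 0, -0.98, 0, 0, 0, 0, 0, 0, 0, 0, 0, 0, 0, 0, 0, 0, 0, 0, 0, 0]

```text
t: 17.8
tool_pos: [0.6605, 0.1099, 0.2426]
orientation: [-0.18, 3.131, 0.0]
force: [-0.5, 0.5, -1.7]
opening: 0.0297
gripper_force: 30.0
```

Call:
apply_moves:
  steps: [0.333, -0.687, 0, 0, 0, 0.045, 0, 0.333, -0.687, 0, 0, 0, 0.045, 0, 0.333, -0.687, 0, 0, 0, 0.045, 0, 0.333, -0.687, 0, 0, 0, 0.045, 0, 0.333, -0.687, 0, 0, 0, 0.045, 0, 0.333, -0.687, 0, 0, 0, 0.045, 0, 0.333, -0.687, 0, 0, 0, 0.045, 0, 0.333, -0.687, 0, 0, 0, 0.045, 0, 0.333, -0.687, 0, 0, 0, 0.045, 0, 0.333, -0.687, 0, 0, 0, 0.045, 0, 0.333, -0.687, 0, 0, 0, 0.045, 0, 0.333, -0.687, 0, 0, 0, 0.045, 0]

```text
t: 18.8
tool_pos: [0.5602, -0.1478, 0.2372]
orientation: [0.091, -3.137, -0.002]
force: [-0.4, -0.7, -0.6]
opening: 0.0296
gripper_force: 30.0
```

Call:
apply_moves:
  steps: [0.333, -0.687, 0, 0, 0, 0.045, 0, 0.333, -0.687, 0, 0, 0, 0.045, 0, 0.333, -0.687, 0, 0, 0, 0.045, 0, 0.333, -0.687, 0, 0, 0, 0.045, 0, 0.333, -0.687, 0, 0, 0, 0.045, 0, 0.333, -0.687, 0, 0, 0, 0.045, 0, 0.333, -0.687, 0, 0, 0, 0.045, 0, 0.333, -0.687, 0, 0, 0, 0.045, 0, 0.333, -0.687, 0, 0, 0, 0.045, 0, 0.333, -0.687, 0, 0, 0, 0.045, 0, 0.333, -0.687, 0, 0, 0, 0.045, 0, 0.333, -0.687, 0, 0, 0, 0.045, 0]

```text
t: 19.8
tool_pos: [0.4486, -0.3984, 0.2371]
orientation: [0.002, -3.139, -0.004]
force: [0.8, 1.2, -1.6]
opening: 0.0294
gripper_force: 30.0
```

Call:
apply_moves:
  steps: [0, 0, 0.75, 0, 0, 0, 0, 0, 0, 0.75, 0, 0, 0, 0, 0, 0, 0.75, 0, 0, 0, 0, 0, 0, 0.75, 0, 0, 0, 0, 0, 0, 0.75, 0, 0, 0, 0, 0, 0, 0.75, 0, 0, 0, 0, 0, 0, 0.75, 0, 0, 0, 0, 0, 0, 0.75, 0, 0, 0, 0, 0, 0, 0, 0, 0, 0, 0, 0, 0, 0, 0, 0, 0, 0]

```text
t: 20.63
tool_pos: [0.448, -0.3962, 0.0566]
orientation: [0.003, -3.137, -0.007]
force: [-0.8, -0.3, -0.4]
opening: 0.0299
gripper_force: 30.0
```

Run:
```python
from h import *
plan((.449,-.398,.008,180),4)
ims=[]
for n in("top","side"):
    im=eyes.read_camera(n)[:,:,::-1]
    d=eyes.place_of(n,"tray"); print(n,[(round(e["conf"],2),ray(n,e["xy"],.0)[:2].round(3)) for e in d])
    c=im[130:280,330:530] if n=="top" else im[180:330,270:470]
    ims.append(cv2.resize(c,None,fx=2,fy=2,interpolation=cv2.INTER_CUBIC))
cv2.imwrite("pics/t1.png",np.hstack(ims))
```

```text
t 20.63 p [ 0.448  -0.3962  0.0566] yaw -179.9 F [-0.8 -0.3 -0.4] op 0.0299 g 29.964773768688246
4 x [-0.01  -0.016  0.405] [ 0.011 -0.01   0.004]
top []
side [(0.96, array([ 0.218, -0.343])), (0.76, array([ 0.528, -0.548])), (0.7, array([ 0.474, -0.404]))]
```

View pics/t1.png

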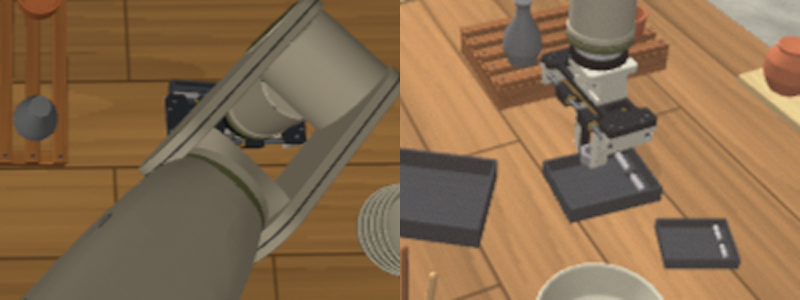

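The side view shows the gripper with the nut over the empty part of the middle tray, (590,160), clear of the bolts. Lowering and releasing.

Call:
apply_moves:
  steps: [0, 0, 0.4, 0, 0, 0, 0, 0, 0, 0.4, 0, 0, 0, 0, 0, 0, 0.4, 0, 0, 0, 0, 0, 0, 0.38, 0, 0, 0, 0, 0, 0, 0, 0, 0, 0, 0, 0, 0, 0, 0, 0, 0, 0, 0, 0, 0, 0, 0, 0, 45, 0, 0, 0, 0, 0, 0, 45, 0, 0, 0, 0, 0, 0, 45, 0, 0, 0, 0, 0, 0, 45, 0, 0, 0, 0, 0, 0, 45, 0, 0, 0, 0, 0, 0, 45]

```text
t: 21.83
tool_pos: [0.45, -0.3984, 0.0126]
orientation: [-0.003, 3.141, -0.001]
force: [-0.3, -0.3, 0.3]
opening: 0.0412
gripper_force: 0.0
```

Call:
apply_moves:
  steps: [0, 0, -0.5, 0, 0, 0, 45, 0, 0, -0.7, 0, 0, 0, 45, 0, 0, -0.9, 0, 0, 0, 45, 0, 0, -0.9, 0, 0, 0, 45, 0, 0, -0.9, 0, 0, 0, 45, 0, 0, -0.9, 0, 0, 0, 45, 0.9, 0, -0.3, 0, 0, 0, 45, 0.9, 0, 0, 0, 0, 0, 45, 0.9, 0, 0, 0, 0, 0, 45, 0, 0, 0, 0, 0, 0, 45, 0, 0, 0, 0, 0, 0, 45, 0, 0, 0, 0, 0, 0, 45]

```text
t: 22.83
tool_pos: [0.3692, -0.3985, 0.1655]
orientation: [-0.002, 3.141, -0.001]
force: [-1.2, -0.8, -0.4]
opening: 0.042
gripper_force: 0.0
```

Run:
```python
from h import *
print(pose()[1]["tool_pos"])
ims=[]
for n in("top","side"):
    im=eyes.read_camera(n)[:,:,::-1]
    ims.append(cv2.resize(im,(400,250),interpolation=cv2.INTER_AREA) if n=="top" else cv2.resize(im[120:320,200:520],(400,250)))
cv2.imwrite("pics/f.png",np.hstack(ims))
```

```text
[ 0.36916547 -0.3985478   0.16547673]
```

View pics/f.png

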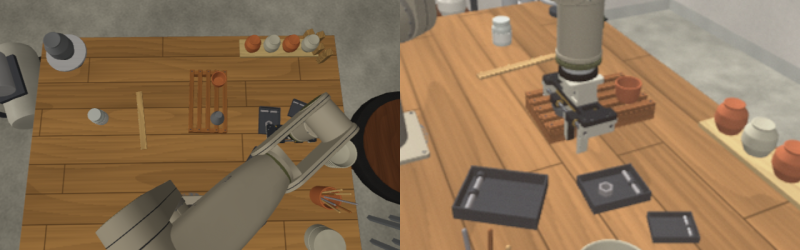

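The nut lies flat in the middle tray at (605,187) in the side half. The batten is flat on the bench at (140,120) in the top half, and the pots and jar are in place. Handing in.

```bash
python3 -c "
from plant import robot
print(robot.close_job())"
```

```text
the job is handed in; nothing more can be done
None
```

The job is handed in: I dragged the nut out with the batten and put it in the middle-sized tray; in the last pictures the batten lies flat on the bench clear of the shelf, the pots and jar look unmoved and the tray is upright (about 23 s of the 61 s used).

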